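# Dig the jig cover out of a crowded hook and fit it over the yo-yo half

## Task

The fresh pad in the copper yo-yo half has to set under the jig's yellow cover, but the cover hangs behind two collars on a crowded slanted prong. Move both collars onto the empty prong and leave them hanging there, with the cover still in its place; then take the cover off and lower it gently over the yo-yo half so that both of the jig's pins come through its two holes and it lies flat, fully down on the rest blocks. Drop nothing, leave the yo-yo half in the jig, and do not disturb the other things on the counter.

Things in the scene. Friction and masses are not known exactly. Their poses are not given: they have to be found in the camera images.
- stand_a: crowded hook stand, fixed: dark base 150 x 130 x 12 mm with a white panel 130 mm wide, 155 mm long, sloping down away from the robot at 32 degrees to the counter, one dark steel prong square to it near its upper edge; about 150 mm high. Origin: centre of the base's underside; z up; x level, away from the robot, the way the panel falls. At the left, middle or right, turned up to 0.3 rad.
- prong_a: prong of the crowded stand: straight dark steel rod, 9 mm diameter, 64 mm long with a round end. Origin: its foot, on the panel's face. z runs out along the prong, 32 degrees from vertical, leaning away from the robot; x runs down the slope of the panel; y is level. The panel reaches from x = -25 mm to +130 mm and 65 mm either way in y.
- stand_b: empty (spare) hook stand, the same as stand_a with a bare prong; same axes.
- prong_b: prong of the spare stand, same size and axes as prong_a.
- collar_f: red metal collar (front one, outermost on the prong): ring 44 mm outside diameter, 18 mm bore, 18 mm high, 40 to 85 g. Origin: centre of its face nearest the panel; z along its axis, away from the panel. At the start it lies on the blue collar, that face 26 mm out from the panel, sagged some 4 mm down the slope on the prong.
- collar_b: blue metal collar, same size, axes and origin, behind the red one: its near face is 8 mm out from the panel, resting on the cover's tongue.
- cover: yellow cover, rearmost on the crowded prong, 120 to 215 g: plate 8 mm thick, 64 (x) by 110 mm (y), with a tongue 30 mm wide reaching to x = -99 mm. Hanging hole 15 mm wide at x = -85, y = 0; pin holes 12 mm wide at x = 0, y = +40 and -40 mm. Origin: centre of the underside between the pin holes; z on the grip block's side. At the start its underside lies on the panel, x down the slope, tongue up.
- cover_knob (a point): centre of the top of the cover's black grip block: 44 mm (x) by 14 mm (y), standing on the middle of the plate from z = 8 to 38 mm of the cover (this point: x = 0, y = 0, z = 38). The cover's balance point is within 10 mm of the block's middle. At the start the block is below the collars on the slope, uncovered.
- jig: jig, fixed: aluminium base 110 (x) by 125 (y) x 12 mm; two grey rest blocks 60 (x) by 22 (y) mm centred at y = +40 and -40 mm, tops 42 mm above the counter; in the middle of each a brass pin 8 mm thick, 12 mm above the block, its top 4 mm tapered to 3 mm. Origin: centre of the base's underside, z up. Turned up to 0.4 rad. The cover may go on either way round (tongue to +x or -x).
- jig_seat (a point): point midway between the pins at the height of the rest blocks' tops; where the cover's origin belongs.
- yoyo_half: copper-toned yo-yo half, 54 mm diameter, 21 mm high, lying loose between the jig's rest blocks on the base (12 mm above the counter); it lies 9 mm below the seated cover. Origin: centre of its underside.
- yoyo: bystander: whole copper-toned yo-yo lying flat, 56 mm diameter, 41 mm high; origin under its centre.
- dish: bystander: white ceramic bearing dish, 90 mm across, 28 mm high; origin under its centre.
- vial_rack: bystander: wooden rack 60 x 160 mm with five glass vials, 75 mm high; origin under its centre.
- driver: bystander: screwdriver lying on the counter.
- oil: bystander: small bottle, 36 mm diameter, 75 mm high; origin under its centre.
- spool: bystander: green spool, 48 mm diameter, 42 mm high; origin under its centre.
Not all that is in view belongs to the job. What is shaped like the stand_b but turquoise is not meant. Several things have the shape of the cover; the one meant has the colours described above.

How it is judged:
On the way, in this order (a step that is already met when the one before it is completed fails the run):
1. both collars hang released on the spare prong while the cover is still in its place on the crowded prong (x of collar_f in the frame of prong_b between -0.009 and 0.009 m and y of collar_f in the frame of prong_b between -0.009 and 0.009 m and z of collar_f in the frame of prong_b between -0.004 and 0.045 m and angle between the z axis of each of collar_f, collar_b and the z axis of prong_b, either way round below 0.35 rad and x of collar_b in the frame of prong_b between -0.009 and 0.009 m and y of collar_b in the frame of prong_b between -0.009 and 0.009 m and z of collar_b in the frame of prong_b between -0.004 and 0.045 m and contact force between the fingers and collar_f below 0.05 N and contact force between the fingers and collar_b below 0.05 N and distance of cover from where it was at the start of the episode below 0.02 m), for 0.2 s.
2. the cover is clear of the crowded stand, both collars still on the spare prong (x of collar_f in the frame of prong_b between -0.009 and 0.009 m and y of collar_f in the frame of prong_b between -0.009 and 0.009 m and z of collar_f in the frame of prong_b between -0.004 and 0.045 m and angle between the z axis of each of collar_f, collar_b and the z axis of prong_b, either way round below 0.35 rad and x of collar_b in the frame of prong_b between -0.009 and 0.009 m and y of collar_b in the frame of prong_b between -0.009 and 0.009 m and z of collar_b in the frame of prong_b between -0.004 and 0.045 m and distance between cover and prong_a above 0.13 m), for 0.1 s.
At the end, for the whole second after the job is handed in: Cover on the rest blocks, both pins through it: origin within 4 mm of jig_seat in x and y, 3 mm in height; level to 0.05 rad, square to 0.09 rad (either way round). Both collars on the spare prong, at most 45 mm out, axes within 9 mm. Yo-yo half flat, within 7 mm of the jig's middle. All at rest (x of collar_f in the frame of prong_b between -0.009 and 0.009 m and y of collar_f in the frame of prong_b between -0.009 and 0.009 m and z of collar_f in the frame of prong_b between -0.004 and 0.045 m and angle between the z axis of each of collar_f, collar_b and the z axis of prong_b, either way round below 0.35 rad and x of collar_b in the frame of prong_b between -0.009 and 0.009 m and y of collar_b in the frame of prong_b between -0.009 and 0.009 m and z of collar_b in the frame of prong_b between -0.004 and 0.045 m and x of cover in the frame of jig_seat between -0.004 and 0.004 m and y of cover in the frame of jig_seat between -0.004 and 0.004 m and z of cover in the frame of jig_seat between -0.003 and 0.003 m and angle between cover's own z axis and vertical below 0.05 rad and angle between the y axis of cover and the y axis of jig, either way round below 0.09 rad and z of yoyo_half in the frame of jig between 0.009 and 0.016 m and horizontal distance between yoyo_half and jig below 0.007 m and angle between yoyo_half's own z axis and vertical below 0.1 rad and linear speed of each of cover, collar_f, collar_b below 0.02 m/s); the robot touches nothing.
It fails at once if a collar is dropped off the hook stands (its origin less than 70 mm above the counter) (height (world z) of any of collar_f, collar_b below 0.07 m).
It fails at once if the cover is dropped on the counter (height (world z) of cover below 0.025 m).
It fails at once if the cover is slammed or forced on the jig (over 40 N) (contact force between cover and jig above 40 N).
It fails at once if a bystander is moved more than 20 mm (distance of any of yoyo, dish, vial_rack, driver, oil, spool from where it was at the start of the episode above 0.02 m).
It also fails if it takes over 72 s, if anything falls off the work surface, if the arm or the gripper's body presses on something with over 40 N, if the wrist force passes 120 N, or if a joint passes its speed limit or range.

## Robot

A 6-joint arm with a two-finger parallel gripper is mounted at the origin on the work surface. World frame = base frame: x ahead of the robot, y to its left, z up, the work surface at z = 0. Lengths are in m, angles in rad, forces in N, time in s.
With the tool pointing down it reaches from about 0.4 to 0.825 m from the base axis. Payload 7 kg.
Tool frame: the origin (TCP) lies at the centre of the arm's flange, where the gripper is bolted on; the fingertips stand 178 mm ahead of it and the grasp point (between the pads) lies arm.tcp_to_grasp ahead of it (arm.tcp_to_grasp is the distance from the TCP to the grasp point, in m); z points along the fingers, y is the direction in which the jaws open and shut (so a half turn about z gives the same grasp; the last joint's range is limited). The gripper opens to 88 mm and grips with 3 to 60 N. Pads are 19 mm wide; open, the fingers measure 130 mm over their backs; the gripper's body (78 mm by 193 mm) begins 47 mm behind the grasp point.
Start: joints at [-0.84, 0.359, 0.012, 0, -1.224, -0.288], TCP at [0.289, -0.61, 0.405] pointing down, gripper open.
Joint ranges: [-3.07, 3.07], [-1.43, 2.12], [-1.02, 1.25], [-3.03, 1.67], [-3.05, -0], [-3.03, 3.03]. Speed limits (rad/s): [2.39, 2.39, 3.01, 3.14, 3.14, 3.14].

## Interface

Orientations are given as [roll, pitch, yaw] about the fixed x, y, z axes, in that order (R = Rz(yaw) Ry(pitch) Rx(roll)).
In Python, from station import arm gives the robot as it stands.
- The arm moves only by the tool move_arm, never from a script. Its argument "deltas" is a list of rows, each a list of 6 numbers: the shift along the world's x, y, z in mm, then the turn, a rotation vector about the world's x, y, z in degrees. In form: [[tx, ty, tz, ax, ay, az], ...]. A call has exactly 5 rows; each row shifts and turns the commanded pose from where the row before left it; what a row does not reach is not made up. A row lasts 1/12 s, in which the tool goes at most 41.7 mm and 7.16 degrees, less where a joint would pass 70% of its speed; a pose out of reach is approached as far as the arm can. A call with a gripper value outside its range is refused whole. "claw" is the closure in counts, from 0 (fully open) to 255 (shut), set as the call begins (left out, the last holds). The fingers move at their own pace and stop on an object; "squeeze" is the grip in N (left out, the last holds). Time passes only in rows, so rows that do not move let the fingers close, or fill a call up. It gives the time, the measured TCP pose, the force and the opening at its end, in the units of the state.
- arm.get_state(): the state, without advancing time (a new reading comes with each control period).
- arm.grab_frame(name): name is "scene" or "top" or "wrist"; returns the picture (384x512x3 uint8, red, green, blue); there is no depth.
- arm.calibration(name): a dict with "intrinsics" (3x3 intrinsics, pixels), "T" (4x4, takes a point from camera to world coordinates); the wrist camera has in their place "mount" (4x4, takes a point from camera to tool coordinates, whose origin is the TCP and whose axes are the flange's). Camera axes: x right, y up, looking along -z (the intrinsics and any distortion apply to the point x, -y, -z); pixel columns grow to the right and rows downward; lengths in m; the calibration is good to about 2 mm. A picture is of the moment at which its call begins: read the wrist's pose just before it. calibration takes no time and is no camera call.
- arm.job_done(): hands the job in, once; it reports no verdict.
Trained networks look in the newest picture that a camera, given by its name, has taken for a name from the list of things; names that differ only in an ending like _2 or _b are one class to them, and where a whole thing is asked for, a point or a joint stands for the part that bears it (a point fixed in the world has none). Each returns a list of dicts, best first, with "score" (0 to 1); they miss things now and then, are a little off and sometimes report something else, mostly with a low value. They report only what shows in the picture. A call takes as long as a camera call. They do not tell look-alikes from the thing itself.
- arm.spot_in(thing, camera): "xy" ([column, row] in pixels, amid what is visible of it).
- arm.masks_of(thing, camera): "pixels" (384x512 bool, what is visible of it) and "xy" ([column, row] in pixels, amid what is visible of it).
- arm.spot_point(thing, camera): "xy" ([column, row] in pixels: a listed point, or the origin of a listed thing).
The state is a dict: "t": time; "q": joint angles; "qd": joint speeds; "joint_efforts": joint torques, N m; "eef_pos": TCP position; "ee_rot": TCP orientation; "force": force on the tool from outside, world axes, zero at the start; "moment": the same for the moment, N m; "width": finger opening in m.
Only numpy, scipy, OpenCV 4.12 (cv2) and the standard library are available. Lean on these libraries where they do the work, as an engineer would, in place of code of your own. Each camera call takes 0.05 s, during which the arm holds its last target. There are 200 camera calls.

## Working session

There is one attempt and no reset: what is moved stays moved. The work goes in short steps, Python scripts to look and compute and a tool call to move; the robot and the scene stay as the last step left them, time stands still between calls to the robot, and variables do not carry over. Pictures are saved under pics/ and viewed, about 8 in all and at most 12, crops included, and the job is handed in when it is done.

Besides the shell and the picture viewer there is one more tool, called after "Request:" as name(argument=value, ...), one argument or row to a line, values as JSON. move_arm: Moves the arm, as the interface text tells. Its arguments: {"type":"object","properties":{"deltas":{"type":"array","items":{"type":"array","items":{"type":"number"}}},"claw":{"type":"number"},"squeeze":{"type":"number"}},"required":["deltas"]}

```bash
mkdir -p pics; ls
python3 - <<'E'
from station import arm
import cv2,numpy as np
np.set_printoptions(precision=4,suppress=True)
print(arm.get_state(),arm.tcp_to_grasp)
for c in ("scene","top"):
    im=arm.grab_frame(c); cv2.imwrite(f"pics/{c}0.png",cv2.resize(im[:,:,::-1],None,fx=1.5,fy=1.5))
    print(c,arm.calibration(c))
    for n in ("prong_a","collar_f","collar_b","cover","cover_knob","jig","jig_seat","yoyo_half","stand_b"):
        print(n,[(np.round(d["xy"]).tolist(),round(d["score"],2)) for d in arm.spot_point(n,c)][:5])
print(arm.calibration("wrist"))
E
```

```text
pics
{'t': 0.0, 'q': array([-0.8399,  0.3594,  0.0111, -0.0003, -1.2241, -0.2881]), 'qd': array([ 0.0007,  0.0004,  0.0017, -0.0009,  0.0004, -0.0008]), 'joint_efforts': array([  0.0009, -58.2719,  29.3068,   6.9977,   0.0068,  -0.0002]), 'eef_pos': array([ 0.2891, -0.6097,  0.4037]), 'ee_rot': array([ 3.1399, -0.0002, -2.6989]), 'force': array([-0.344 ,  0.0277, -0.2013]), 'moment': array([ 0.0106,  0.0098, -0.0078]), 'width': 0.0879634594013563} 0.1593
scene {'intrinsics': array([[362.7811,   0.    , 253.1578],
       [  0.    , 362.7811, 189.651 ],
       [  0.    ,   0.    ,   1.    ]]), 'T': array([[ 0.6493, -0.5792,  0.4929,  1.1999],
       [ 0.7605,  0.4995, -0.4148, -0.6817],
       [-0.006 ,  0.6442,  0.7648,  1.1672],
       [ 0.    ,  0.    ,  0.    ,  1.    ]])}
prong_a [([267.0, 139.0], 0.6), ([276.0, 106.0], 0.42), ([322.0, 152.0], 0.41)]
collar_f [([279.0, 199.0], 0.56), ([219.0, 215.0], 0.42), ([219.0, 213.0], 0.41)]
collar_b [([279.0, 199.0], 0.56), ([219.0, 215.0], 0.42), ([219.0, 213.0], 0.41)]
cover [([200.0, 200.0], 0.87), ([100.0, 284.0], 0.76), ([233.0, 230.0]
[... 825 characters left out ...]
4.0], 0.57), ([312.0, 183.0], 0.39)]
cover [([301.0, 231.0], 0.88), ([305.0, 165.0], 0.78)]
cover_knob [([300.0, 230.0], 0.9), ([306.0, 158.0], 0.75)]
jig [([231.0, 173.0], 0.7), ([229.0, 174.0], 0.68)]
jig_seat [([232.0, 171.0], 0.78)]
yoyo_half [([233.0, 174.0], 0.71)]
stand_b [([303.0, 173.0], 0.97), ([141.0, 267.0], 0.77), ([193.0, 223.0], 0.7), ([160.0, 168.0], 0.66)]
{'intrinsics': array([[293.2863,   0.    , 254.3505],
       [  0.    , 293.2863, 191.7414],
       [  0.    ,   0.    ,   1.    ]]), 'mount': array([[-0.0013,  0.9665,  0.2565,  0.068 ],
       [ 1.    ,  0.0015, -0.0006,  0.0004],
       [-0.0009,  0.2565, -0.9665,  0.0198],
       [ 0.    ,  0.    ,  0.    ,  1.    ]])}
```

View pics/top0.png

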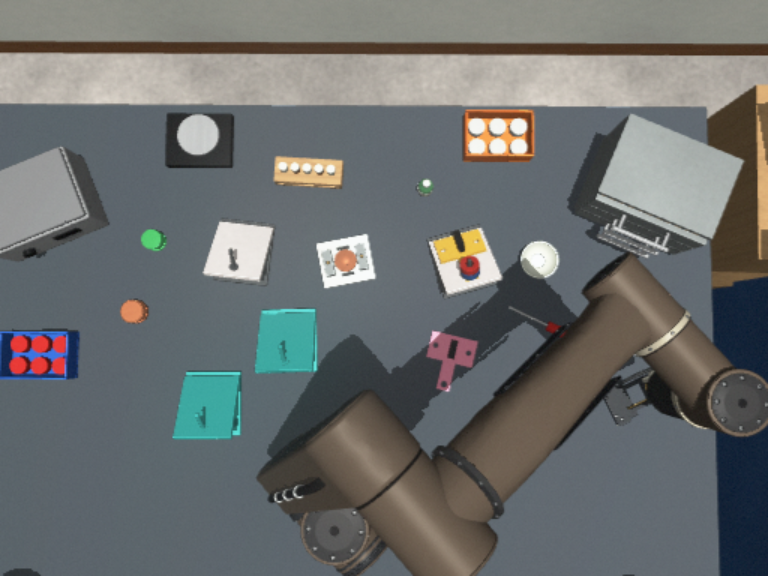

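View pics/scene0.png

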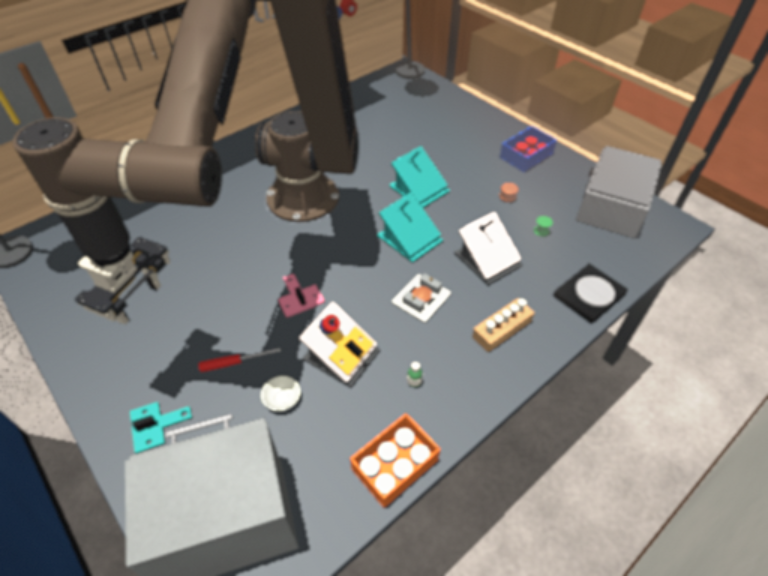

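The top view shows the white crowded stand at (310,172) with the red collar at (312,180). The jig is at (231,174), and the white spare stand is at (158,168) with its prong foot near (155,178). The turquoise stands and the pink and teal covers are decoys.

```bash
cat > h.py <<'E'
import numpy as np, cv2
from station import arm
from scipy.spatial.transform import Rotation as Rn
from scipy.optimize import least_squares
np.set_printoptions(precision=4,suppress=True)
S32,C32=np.sin(np.radians(32)),np.cos(np.radians(32))
def cam(name,st=None):
    c=arm.calibration(name); K=c["intrinsics"]
    if name=="wrist":
        st=st or arm.get_state(); M=np.eye(4); M[:3,:3]=Rn.from_euler("xyz",st["ee_rot"]).as_matrix(); M[:3,3]=st["eef_pos"]
        return K,M@c["mount"]
    return K,c["T"]
def proj(kt,P):
    K,T=kt; p=(np.atleast_2d(P)-T[:3,3])@T[:3,:3]; p=p*[1,-1,-1]; q=p@K.T; return q[:,:2]/q[:,2:]
def ray(kt,uv):
    K,T=kt; d=np.linalg.inv(K)@[uv[0],uv[1],1]; return T[:3,3],T[:3,:3]@(d*[1,-1,-1])
def onz(kt,uv,z):
    o,d=ray(kt,uv); return o+d*(z-o[2])/d[2]
def tri(obs):
    A=np.zeros((3,3));b=np.zeros(3)
    for kt,uv in obs:
        o,d=ray(kt,uv); d=d/np.linalg.norm(d); Q=np.eye(3)-np.outer(d,d); A+=Q;b+=Q@o
    x=np.linalg.solve(A,b); return x,[np.linalg.norm(proj(k,x)[0]-u) for k,u in obs]
def prongR(yaw): # columns x (down slope), y, z (out)
    return Rn.from_euler("z",yaw).as_matrix()@np.array([[C32,0,S32],[0,1,0],[-S32,0,C32]])
def toolR(R): # tool z=-R.z, jaws (y) along R.y ; x = y cross z
    z=-R[:,2]; return np.array([np.cross(R[:,1],z),R[:,1],z]).T
E
python3 - <<'E'
from h import *
s,t=cam("scene"),cam("top")
for n,a,b in [("red",(312,180),(220,215)),("knob",(306,158),(235,232)),("pf_b",(156,178),(326,157)),("yoyohalf",(230,174),(281,195)),("jig",(231,174),(281,197))]:
    print(n,*tri([(t,a),(s,b)]))
K=t[0]
f=lambda p,R=None:np.array(p)/1.5
for n,p,z in [("a low",(447,295),.1),("a low2",(500,283),.1),("b",(204,276),.1),("b",(266,283),.1),("b",(221,219),.02),("b",(273,222),.02)]: print(n,onz(t,f(p),z))
E
```

```text
red [ 0.5313 -0.2785  0.1118] [np.float64(0.6023669396164714), np.float64(0.5642937963867193)]
knob [ 0.6077 -0.2659  0.0778] [np.float64(0.9073316147281553), np.float64(0.8756705028765912)]
pf_b [0.5461 0.2657 0.0608] [np.float64(3.134398288433872), np.float64(2.56002444090903)]
yoyohalf [0.559  0.0031 0.0261] [np.float64(0.4562746845487696), np.float64(0.400266349685364)]
jig [0.5606 0.0009 0.0164] [np.float64(0.7229697052768567), np.float64(0.6355099914922197)]
a low [ 0.4744 -0.234   0.1   ]
a low2 [ 0.5023 -0.3535  0.1   ]
b [0.5139 0.3164 0.1   ]
b [0.4989 0.1753 0.1   ]
b [0.6579 0.3006 0.02  ]
b [0.6514 0.1757 0.02  ]
```

Run:
```python
from h import *
st=arm.get_state(); Rt=toolR(prongR(.22)); R0=Rn.from_euler("xyz",st["ee_rot"]).as_matrix()
print(np.degrees(Rn.from_matrix(Rt@R0.T).as_rotvec()))
```

```text
[-10.4315  30.3199 -12.4322]
```

Request:
move_arm(
  deltas=[
    [25,24,0,-0.7,2.02,-0.83],
    [25,24,0,-0.7,2.02,-0.83],
    [25,24,0,-0.7,2.02,-0.83],
    [25,24,0,-0.7,2.02,-0.83],
    [25,24,0,-0.7,2.02,-0.83],
  ],
  claw=0,
)

```text
t: 1.42
eef_pos: [0.415, -0.4887, 0.4049]
ee_rot: [3.129, -0.188, -2.771]
force: [-0.1, -1.3, 0.2]
width: 0.0879
```

Request:
move_arm(
  deltas=[
    [25,24,0,-0.7,2.02,-0.83],
    [25,24,0,-0.7,2.02,-0.83],
    [25,24,0,-0.7,2.02,-0.83],
    [25,24,0,-0.7,2.02,-0.83],
    [25,24,0,-0.7,2.02,-0.83],
  ],
)

```text
t: 1.83
eef_pos: [0.5402, -0.3684, 0.4049]
ee_rot: [3.128, -0.374, -2.843]
force: [0.5, -0.7, 0.5]
width: 0.0877
```

Request:
move_arm(
  deltas=[
    [25,24,-14,-0.7,2.02,-0.83],
    [25,24,-14,-0.7,2.02,-0.83],
    [25,24,-14,-0.7,2.02,-0.83],
    [25,24,-14,-0.7,2.02,-0.83],
    [25,24,-14,-0.7,2.02,-0.83],
  ],
)

```text
t: 2.25
eef_pos: [0.6652, -0.2485, 0.3341]
ee_rot: [-3.139, -0.56, -2.923]
force: [0.8, -0.4, -0.3]
width: 0.0878
```

Request:
move_arm(
  deltas=[
    [0,0,0,0,0,0],
    [0,0,0,0,0,0],
    [0,0,0,0,0,0],
    [0,0,0,0,0,0],
    [0,0,0,0,0,0],
  ],
)

```text
t: 2.67
eef_pos: [0.6635, -0.2509, 0.3359]
ee_rot: [-3.139, -0.557, -2.924]
force: [-0.4, 0.0, 0.2]
width: 0.0876
```

Run:
```python
from h import *
st=arm.get_state(); print(st["eef_pos"],st["ee_rot"],st["q"])
im=arm.grab_frame("wrist"); np.save("w1.npy",im); np.save("w1s.npy",st,allow_pickle=True)
cv2.imwrite("pics/w1.png",cv2.resize(im[:,:,::-1],None,fx=1.5,fy=1.5))
for n in ("prong_a","collar_f","cover","cover_knob","stand_a"):
    print(n,[(np.round(d["xy"]).tolist(),round(d["score"],2)) for d in arm.spot_point(n,"wrist")][:4])
```

```text
[ 0.6635 -0.2509  0.3359] [-3.1394 -0.5568 -2.9239] [-0.0489  0.6205  0.1579  0.1422 -1.6477 -1.3319]
prong_a [([247.0, 191.0], 0.51), ([108.0, 220.0], 0.44)]
collar_f [([250.0, 203.0], 0.95), ([250.0, 197.0], 0.73)]
cover [([254.0, 274.0], 0.95), ([300.0, 104.0], 0.86)]
cover_knob [([257.0, 297.0], 0.93), ([304.0, 86.0], 0.79)]
stand_a []
```

View pics/w1.png

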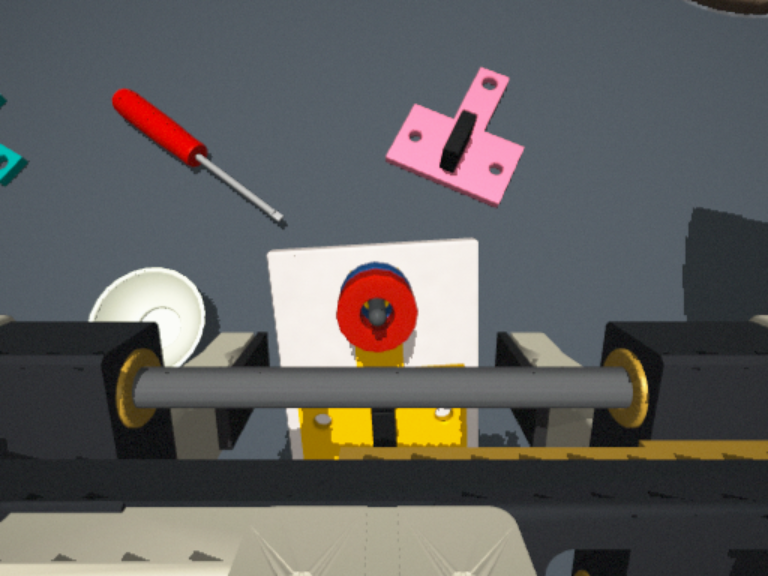

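The wrist view shows the panel's upper corners at (179,168) and (318,159), the red collar centred at (251,208), and pin holes at (215,280) and (295,274).

```bash
cat >> h.py <<'E'
def fit_stand(obs,p0):
    """obs: list of (cam, uv, prong point [x,y,z], mask(2) weight); p=[foot xyz, yaw]"""
    def r(p):
        R=prongR(p[3]); return np.concatenate([(proj(k,p[:3]+R@np.array(P))[0]-uv)*w for k,uv,P,w in obs])
    s=least_squares(r,p0,loss="soft_l1"); return s.x,r(s.x).reshape(-1,2)
E
python3 - <<'E'
from h import *
st=np.load("w1s.npy",allow_pickle=True).item(); im=np.load("w1.npy").astype(int); k=cam("wrist",st); t=cam("top"); s=cam("scene")
red=((im[...,0]>110)&(im[...,1]<60)&(im[...,2]<60)).astype(np.uint8); red[:, :170]=0
n,l,stt,c=cv2.connectedComponentsWithStats(red); i=1+stt[1:,4].argmax(); cnt=cv2.findContours((l==i).astype(np.uint8),0,2)[0][0]
e=cv2.fitEllipse(cv2.convexHull(cnt)); print(e)
a=np.array; f=lambda *p:a(p)/1.5
obs=[(k,f(268,252),(-.025,-.065,0),1),(k,f(477,239),(-.025,.065,0),1),(k,f(322,420),(.088,-.04,.008),1),(k,f(443,411),(.088,.04,.008),1),
 (k,f(377,313),(0,0,.063),1),(k,a(e[0]),(.0043,0,.040),1),(t,a((312,180.)),(.0043,0,.044),.5),(s,a((220,215.)),(.0043,0,.044),.5)]
p,r=fit_stand(obs,[.51,-.28,.09,.22]); print(p); print(r)
R=prongR(p[3]); st=arm.get_state(); R0=Rn.from_euler("xyz",st["ee_rot"]).as_matrix()
print("rot",np.degrees(Rn.from_matrix(toolR(R)@R0.T).as_rotvec()))
for d in (.08,.025): 
    tcp=p[:3]+R@a([.0043,0,d+arm.tcp_to_grasp]); print(d,tcp,(tcp-st["eef_pos"])*1000)
print("zdir",R[:,2],"base bottom z of upper corner",(p[:3]+R@a([-.025,0,0])))
E
```

```text
((250.6653289794922, 206.84808349609375), (52.7302131652832, 54.96858596801758), 175.3769073486328)
[ 0.5161 -0.2875  0.0902  0.2815]
[[-0.6963 -0.3671]
 [-0.0062 -0.0699]
 [ 0.4958 -0.8016]
 [-0.3463 -0.1202]
 [ 0.0684  2.0369]
 [ 0.3867 -0.1286]
 [ 0.1975 -1.9486]
 [ 0.3051 -0.0556]]
rot [0.0658 0.0627 3.5548]
0.08 [ 0.6414 -0.2513  0.2909] [-22.4709  -1.0166 -44.3544]
0.025 [ 0.6134 -0.2594  0.2442] [-50.4696  -9.1119 -90.997 ]
zdir [0.5091 0.1472 0.848 ] base bottom z of upper corner [ 0.4957 -0.2934  0.1034]
```

Request:
move_arm(
  deltas=[
    [-8,0,-15,0,0,1.2],
    [-8,0,-15,0,0,1.2],
    [-6.5,-1,-14.4,0,0,1.15],
    [0,0,0,0,0,0],
    [0,0,0,0,0,0],
  ],
)

```text
t: 3.38
eef_pos: [0.6415, -0.251, 0.2902]
ee_rot: [-3.14, -0.56, -2.861]
force: [0.1, -0.3, 0.8]
width: 0.0875
```

Request:
move_arm(
  deltas=[
    [-6,-1.7,-10,0,0,0],
    [-6,-1.7,-10,0,0,0],
    [-6,-1.7,-10,0,0,0],
    [0,0,0,0,0,0],
    [0,0,0,0,0,0],
  ],
)

```text
t: 3.8
eef_pos: [0.6243, -0.2562, 0.2612]
ee_rot: [-3.139, -0.558, -2.861]
force: [0.5, 0.0, 0.3]
width: 0.0877
```

Run:
```python
from h import *
p=np.array([.5161,-.2875,.0902,.2815]);R=prongR(p[3]);st=arm.get_state();R0=Rn.from_euler("xyz",st["ee_rot"]).as_matrix()
print("rot",np.degrees(Rn.from_matrix(toolR(R)@R0.T).as_rotvec()))
tcp=p[:3]+R@np.array([.0043,0,.024+arm.tcp_to_grasp]); print((tcp-st["eef_pos"])*1000, R.T@(tcp-st["eef_pos"])*1000,st["force"])
```

```text
rot [ 0.0977  0.0498 -0.0078]
[-11.3425  -3.2962 -17.7991] [ -0.5848  -0.0155 -21.3538] [0.4639 0.0342 0.2574]
```

Request:
move_arm(
  deltas=[
    [-5,-1.5,-8,0,0,0],
    [-4,-1.2,-6.5,0,0,0],
    [-1.8,-0.6,-3,0,0,0],
    [0,0,0,0,0,0],
    [0,0,0,0,0,0],
  ],
)

```text
t: 4.22
eef_pos: [0.6128, -0.2593, 0.2428]
ee_rot: [-3.14, -0.559, -2.86]
force: [0.6, -0.3, -0.1]
width: 0.0873
```

Request:
move_arm(
  deltas=[
    [0,0,0,0,0,0],
    [0,0,0,0,0,0],
    [0,0,0,0,0,0],
    [0,0,0,0,0,0],
    [0,0,0,0,0,0],
  ],
  claw=255,
  squeeze=40,
)

```text
t: 4.63
eef_pos: [0.6129, -0.2593, 0.2427]
ee_rot: [-3.14, -0.559, -2.86]
force: [0.6, -0.6, -0.4]
width: 0.0599
```

Request:
move_arm(
  deltas=[
    [0,0,0,0,0,0],
    [0,0,0,0,0,0],
    [0,0,0,0,0,0],
    [0,0,0,0,0,0],
    [0,0,0,0,0,0],
  ],
)

```text
t: 5.05
eef_pos: [0.6129, -0.2593, 0.2427]
ee_rot: [-3.14, -0.558, -2.86]
force: [0.4, 0.0, -0.7]
width: 0.044
```

Request:
move_arm(
  deltas=[
    [0,0,0,0,0,0],
    [-1.6,-0.5,1,0,0,0],
    [-1.6,-0.5,1,0,0,0],
    [2,0.6,3.4,0,0,0],
    [2,0.6,3.4,0,0,0],
  ],
)

```text
t: 5.47
eef_pos: [0.6135, -0.2591, 0.2518]
ee_rot: [-3.141, -0.559, -2.86]
force: [-0.1, 0.7, -1.0]
width: 0.0439
```

Request:
move_arm(
  deltas=[
    [2,0.6,3.4,0,0,0],
    [3,0.9,5.1,0,0,0],
    [3,0.9,5.1,0,0,0],
    [0,0,0,0,0,0],
    [0,0,0,0,0,0],
  ],
)

```text
t: 5.88
eef_pos: [0.622, -0.2566, 0.2655]
ee_rot: [-3.14, -0.558, -2.86]
force: [-0.9, 0.7, -1.2]
width: 0.0436
```

Run:
```python
from h import *
im=arm.grab_frame("wrist");
a=cv2.resize(im[130:330,130:380,::-1],None,fx=1.6,fy=1.6)
im=arm.grab_frame("scene"); b=cv2.resize(im[160:280,150:300,::-1],None,fx=2.66,fy=2.66)
b=b[:320,:400]; cv2.imwrite("pics/l1.png",np.hstack([a,b[:a.shape[0]] if b.shape[0]>=a.shape[0] else np.pad(b,((0,a.shape[0]-b.shape[0]),(0,0),(0,0)))]))
```

```text
(no output)
```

View pics/l1.png

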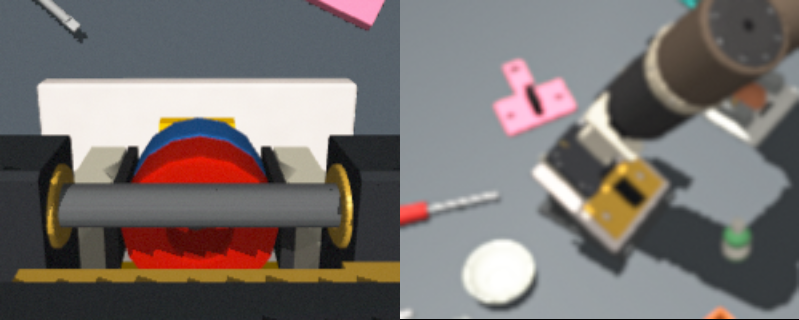

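Both collars came up together, with red over blue between the pads, and the cover is still in place. I'll lift them clear and carry them over.

Request:
move_arm(
  deltas=[
    [5.6,1.6,9.3,0,0,0],
    [5.6,1.6,9.3,0,0,0],
    [5.6,1.6,9.3,0,0,0],
    [5.6,1.6,9.3,0,0,0],
    [5.6,1.6,9.3,0,0,0],
  ],
)

```text
t: 6.4
eef_pos: [0.6505, -0.2485, 0.3132]
ee_rot: [-3.14, -0.558, -2.86]
force: [0.1, -0.7, -0.9]
width: 0.0436
```

Request:
move_arm(
  deltas=[
    [2,1,10,0,0,0],
    [2,5,12,0,0,0],
    [2,15,12,0,0,-1.3],
    [5,24,8,0,0,-1.3],
    [5,28,4,0,0,-1.3],
  ],
)

```text
t: 6.82
eef_pos: [0.6656, -0.1757, 0.36]
ee_rot: [-3.139, -0.557, -2.932]
force: [0.4, 0.3, -0.8]
width: 0.044
```

Request:
move_arm(
  deltas=[
    [6,30,0,0,0,-1.5],
    [6,30,0,0,0,-1.5],
    [6,30,0,0,0,-1.5],
    [6,30,0,0,0,-1.5],
    [6,30,0,0,0,-1.5],
  ],
)

```text
t: 7.23
eef_pos: [0.6957, -0.0239, 0.3587]
ee_rot: [-3.14, -0.558, -3.06]
force: [0.2, -1.3, -1.4]
width: 0.0436
```

Request:
move_arm(
  deltas=[
    [6,30,0,0,0,-1.5],
    [6,30,0,0,0,-1.5],
    [6,30,0,0,0,-1.5],
    [6,30,0,0,0,-1.5],
    [3,30,0,0,0,-1.5],
  ],
)

```text
t: 7.65
eef_pos: [0.7228, 0.1261, 0.3585]
ee_rot: [-3.14, -0.559, 3.092]
force: [0.6, -0.3, -1.5]
width: 0.0439
```

Request:
move_arm(
  deltas=[
    [0,28,-5,0,0,-1.1],
    [0,27,-8,0,0,-1.1],
    [0,20,-12,0,0,-1.1],
    [0,0,-8,0,0,0],
    [0,0,0,0,0,0],
  ],
)

```text
t: 8.07
eef_pos: [0.7219, 0.2009, 0.3229]
ee_rot: [-3.139, -0.562, 3.037]
force: [-0.1, -0.4, -1.6]
width: 0.0437
```

Request:
move_arm(
  deltas=[
    [0,0,0,0,0,0],
    [0,0,0,0,0,0],
    [0,0,0,0,0,0],
    [0,0,0,0,0,0],
    [0,0,0,0,0,0],
  ],
)

```text
t: 8.48
eef_pos: [0.7228, 0.1986, 0.3254]
ee_rot: [-3.141, -0.558, 3.035]
force: [0.7, 0.2, -1.4]
width: 0.0438
```

Run:
```python
from h import *
st=arm.get_state(); print(st["eef_pos"],st["ee_rot"],st["q"],st["width"],st["force"])
im=arm.grab_frame("wrist"); np.save("w2.npy",im); np.save("w2s.npy",st,allow_pickle=True)
cv2.imwrite("pics/w2.png",cv2.resize(im[:,:,::-1],None,fx=1.5,fy=1.5))
for n in ("prong_b","collar_f"):
    print(n,[(np.round(d["xy"]).tolist(),round(d["score"],2)) for d in arm.spot_point(n,"wrist")][:4])
```

```text
[0.7228 0.1986 0.3254] [-3.1406 -0.5578  3.0348] [ 0.4411  0.707   0.4712 -0.2871 -1.8148 -2.1196] 0.043757793903929566 [ 0.6959  0.1793 -1.3764]
prong_b [([289.0, 145.0], 0.8)]
collar_f [([256.0, 255.0], 0.63)]
```

View pics/w2.png

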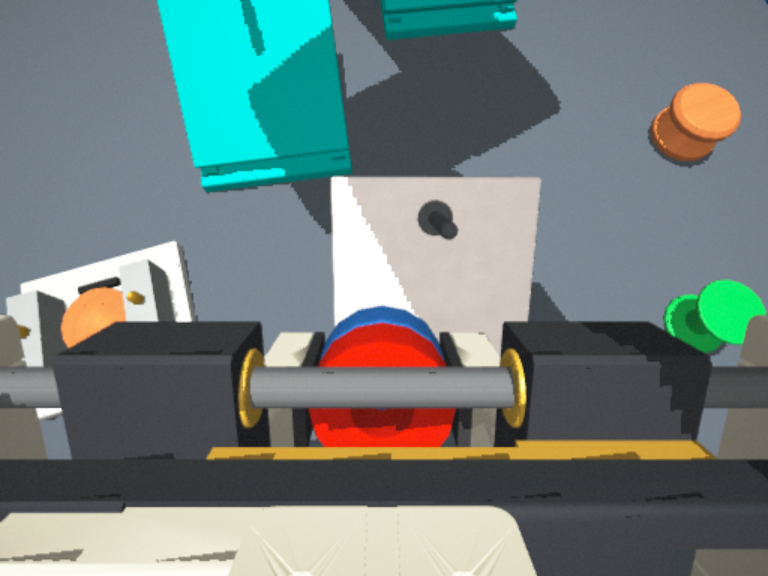

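The wrist view shows the spare panel's corners at (221,119) and (360,119), the prong foot at (290,145) and its tip at (299,153). Both collars are still held.

Run:
```python
from h import *
st=np.load("w2s.npy",allow_pickle=True).item(); k=cam("wrist",st); a=np.array; f=lambda *p:a(p)/1.5
obs=[(k,f(331,178),(-.025,-.065,0),1),(k,f(540,178),(-.025,.065,0),1),(k,f(435,217),(0,0,0),1),(k,f(449,230),(0,0,.062),1),(k,f(529,330),(.075,.065,0),a([1,0])),(k,f(333,310),(.065,-.065,0),a([1,0]))]
p,r=fit_stand(obs,[.528,.2435,.09,-.1]); print(p); print(r)
p[2]=(p[2]+.0902*2)/3 if abs(p[2]-.0902)<.012 else p[2]
# refit with z fixed at .0902
g=lambda q:np.concatenate([(proj(k,a([q[0],q[1],.0902])+prongR(q[2])@a(P))[0]-uv)*w for k,uv,P,w in obs])
q=least_squares(g,[p[0],p[1],p[3]]).x; print("fixed z",q,g(q).reshape(-1,2))
pa=a([.5161,-.2875,.0902,.2815]); R=prongR(pa[3]); e=a([.6129,-.2593,.2427]); print("tool at grasp in prong_a",R.T@(e-pa[:3])*1000)
R=prongR(q[2]); R0=Rn.from_euler("xyz",st["ee_rot"]).as_matrix()
print("rot",np.degrees(Rn.from_matrix(toolR(R)@R0.T).as_rotvec()),R)
for d in (.10,.022):
    T=a([q[0],q[1],.0902])+R@a([0,0,d+arm.tcp_to_grasp]); print(d,T,(T-st["eef_pos"])*1000)
```

```text
[ 0.535   0.2533  0.0921 -0.1062]
[[-0.2964 -0.5088]
 [ 0.5754 -0.7066]
 [-0.3251  0.5487]
 [ 0.0594  0.5043]
 [-1.1256 -0.    ]
 [ 1.1549  0.    ]]
fixed z [ 0.5341  0.2536 -0.1063] [[ 0.2526 -0.3223]
 [ 0.0324 -0.5019]
 [-0.3196  0.533 ]
 [-0.0337  0.4009]
 [-1.569  -0.    ]
 [ 1.631   0.    ]]
tool at grasp in prong_a [  4.6908   0.1993 182.7558]
rot [ 0.0527  0.0369 -0.0047] [[ 0.8433  0.1061  0.5269]
 [-0.09    0.9944 -0.0562]
 [-0.5299  0.      0.848 ]]
0.1 [0.6707 0.2391 0.3101] [-52.1208  40.4613 -15.3269]
0.022 [0.6296 0.2434 0.244 ] [-93.2211  44.8473 -81.4747]
```

Request:
move_arm(
  deltas=[
    [-13,10,0,0,0,0],
    [-13,10,0,0,0,0],
    [-13,10,-5,0,0,0],
    [-13,10.5,-10,0,0,0],
    [0,0,0,0,0,0],
  ],
)

```text
t: 9.05
eef_pos: [0.6685, 0.2418, 0.3085]
ee_rot: [-3.141, -0.561, 3.037]
force: [0.8, 0.4, -1.9]
width: 0.0439
```

Request:
move_arm(
  deltas=[
    [0,0,0,0,0,0],
    [0,0,0,0,0,0],
    [0,0,0,0,0,0],
    [0,0,0,0,0,0],
    [0,0,0,0,0,0],
  ],
)

```text
t: 9.47
eef_pos: [0.6711, 0.2393, 0.3097]
ee_rot: [-3.14, -0.558, 3.035]
force: [-0.2, -0.3, -0.6]
width: 0.0436
```

Run:
```python
from h import *
q=np.array([.5344,.2535,.0908]); R=prongR(-.1063); st=arm.get_state()
print(R.T@(st["eef_pos"]-q)*1000, R)
im=arm.grab_frame("wrist"); cv2.imwrite("pics/w3.png",cv2.resize(im[100:300,120:400,::-1],None,fx=2,fy=2))
```

```text
[  0.5401   0.4128 258.5158] [[ 0.8433  0.1061  0.5269]
 [-0.09    0.9944 -0.0562]
 [-0.5299  0.      0.848 ]]
```

View pics/w3.png

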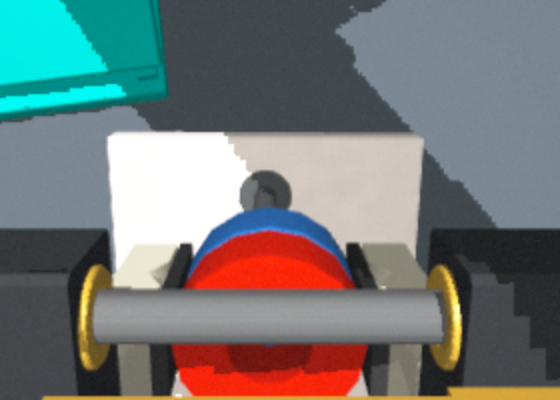

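The prong is centred on the collars to within about 1 mm, so I'm lowering along its axis.

Request:
move_arm(
  deltas=[
    [-3.2,0.3,-5.1,0,0,0],
    [-3.2,0.3,-5.1,0,0,0],
    [-3.2,0.3,-5.1,0,0,0],
    [-3.2,0.3,-5.1,0,0,0],
    [-3.2,0.3,-5.1,0,0,0],
  ],
)

```text
t: 9.93
eef_pos: [0.6541, 0.2414, 0.2834]
ee_rot: [-3.14, -0.559, 3.035]
force: [-0.7, 0.6, -1.7]
width: 0.0436
```

Request:
move_arm(
  deltas=[
    [-2.1,0.2,-3.4,0,0,0],
    [-2.1,0.2,-3.4,0,0,0],
    [-2.1,0.2,-3.4,0,0,0],
    [0,0,0,0,0,0],
    [0,0,0,0,0,0],
  ],
)

```text
t: 10.35
eef_pos: [0.6483, 0.2419, 0.2739]
ee_rot: [-3.14, -0.559, 3.035]
force: [-0.3, -1.2, -0.8]
width: 0.0441
```

Request:
move_arm(
  deltas=[
    [-3.7,0.4,-5.9,0,0,0],
    [-3.7,0.4,-5.9,0,0,0],
    [-3.7,0.4,-5.9,0,0,0],
    [-3.7,0.4,-5.9,0,0,0],
    [0,0,0,0,0,0],
  ],
)

```text
t: 10.77
eef_pos: [0.6324, 0.2436, 0.2486]
ee_rot: [-3.139, -0.561, 3.035]
force: [-0.3, 0.1, -1.5]
width: 0.0436
```

Request:
move_arm(
  deltas=[
    [-1.2,0.1,-2,0,0,0],
    [-1.2,0.1,-2,0,0,0],
    [0,0,0,0,0,0],
    [0,0,0,0,0,0],
    [0,0,0,0,0,0],
  ],
)

```text
t: 11.18
eef_pos: [0.6313, 0.2437, 0.2466]
ee_rot: [-3.14, -0.558, 3.035]
force: [-1.0, -0.1, -1.3]
width: 0.0437
```

Request:
move_arm(
  deltas=[
    [0,0,0,0,0,0],
    [0,0,0,0,0,0],
    [0,0,0,0,0,0],
    [0,0,0,0,0,0],
    [0,0,0,0,0,0],
  ],
  claw=0,
)

```text
t: 11.6
eef_pos: [0.6312, 0.2437, 0.2465]
ee_rot: [-3.14, -0.558, 3.035]
force: [-0.3, 0.8, 0.2]
width: 0.0713
```

Request:
move_arm(
  deltas=[
    [0,0,0,0,0,0],
    [0,0,0,0,0,0],
    [0,0,0,0,0,0],
    [0,0,0,0,0,0],
    [0,0,0,0,0,0],
  ],
)

```text
t: 12.02
eef_pos: [0.6312, 0.2437, 0.2463]
ee_rot: [-3.14, -0.559, 3.035]
force: [0.9, -0.3, 0.1]
width: 0.0872
```

Request:
move_arm(
  deltas=[
    [3.2,-0.3,5.1,0,0,0],
    [8,-0.8,12.8,0,0,0],
    [10,-1,16,0,0,0],
    [10,-1,16,0,0,0],
    [10,-1,16,0,0,0],
  ],
)

```text
t: 12.43
eef_pos: [0.673, 0.2395, 0.3135]
ee_rot: [-3.14, -0.558, 3.035]
force: [0.3, 0.2, -0.8]
width: 0.0876
```

Request:
move_arm(
  deltas=[
    [10,-1,16,0,0,0],
    [0,0,0,0,0,0],
    [0,0,0,0,0,0],
    [0,0,0,0,0,0],
    [0,0,0,0,0,0],
  ],
)

```text
t: 12.85
eef_pos: [0.6819, 0.2387, 0.3273]
ee_rot: [-3.139, -0.56, 3.035]
force: [-1.1, -0.1, 0.6]
width: 0.0875
```

Run:
```python
from h import *
st=arm.get_state(); print(st["eef_pos"],st["ee_rot"],st["width"])
im=arm.grab_frame("wrist"); a=cv2.resize(im[80:340,110:400,::-1],None,fx=1.3,fy=1.3)
k=cam("wrist",st); p0=np.array([.5344,.2535,.0908]);R=prongR(-.1063)
print("pred red top centre if seated",proj(k,p0+R@np.array([.0043,0,.036])))
i=im.astype(int); red=((i[...,0]>110)&(i[...,1]<60)&(i[...,2]<60)).astype(np.uint8)
n,l,s,c=cv2.connectedComponentsWithStats(red); j=1+s[1:,4].argmax(); print(s[j],c[j])
im=arm.grab_frame("top"); b=cv2.resize(im[120:240,100:360,::-1],None,fx=1.6,fy=1.6)
h=max(a.shape[0],b.shape[0]); P=lambda x:np.pad(x,((0,h-x.shape[0]),(0,0),(0,0))); cv2.imwrite("pics/w4.png",np.hstack([P(a),P(b)]))
```

```text
[0.6819 0.2387 0.3273] [-3.1394 -0.5601  3.035 ] 0.08753673719276259
pred red top centre if seated [[252.5834 208.1644]]
[ 226  179   54   55 1940] [252.6814 206.051 ]
```

View pics/w4.png

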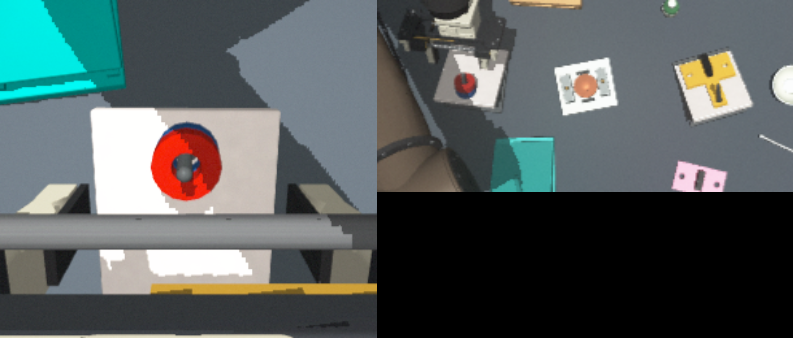

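Both collars hang on the spare prong: the red one is at (253,206), with (253,208) predicted. The cover is still in place, and the jig and yo-yo half are undisturbed. Next I'll look at the jig on the way back.

Run:
```python
from h import *
st=arm.get_state(); R0=Rn.from_euler("xyz",st["ee_rot"]).as_matrix()
print(np.degrees(Rn.from_matrix(toolR(Rn.from_euler("z",.13).as_matrix())@R0.T).as_rotvec())/10)
```

```text
[ 0.0508 -3.2146  1.3156]
```

Request:
move_arm(
  deltas=[
    [0,-10,8,0.05,-3.21,1.32],
    [-3,-25,8,0.05,-3.21,1.32],
    [-7,-25,8,0.05,-3.21,1.32],
    [-7,-25,8,0.05,-3.21,1.32],
    [-7,-25,8,0.05,-3.21,1.32],
  ],
)

```text
t: 13.37
eef_pos: [0.6578, 0.1278, 0.368]
ee_rot: [3.125, -0.277, -3.122]
force: [0.2, 0.9, 0.9]
width: 0.0879
```

Request:
move_arm(
  deltas=[
    [-8,-26,0,0.05,-3.21,1.32],
    [-8,-26,0,0.05,-3.21,1.32],
    [-8,-26,0,0.05,-3.21,1.32],
    [-8,-26,0,0.05,-3.21,1.32],
    [-6,-24,0,0.05,-3.21,1.32],
  ],
)

```text
t: 13.78
eef_pos: [0.6193, -0.0006, 0.3682]
ee_rot: [-3.141, 0.003, -3.009]
force: [-1.0, -0.0, 0.3]
width: 0.0874
```

Request:
move_arm(
  deltas=[
    [0,0,0,0,0,0],
    [0,0,0,0,0,0],
    [0,0,0,0,0,0],
    [0,0,0,0,0,0],
    [0,0,0,0,0,0],
  ],
)

```text
t: 14.2
eef_pos: [0.6208, 0.0014, 0.3679]
ee_rot: [3.141, -0.0, -3.01]
force: [0.6, -0.7, -0.3]
width: 0.0874
```

Run:
```python
from h import *
st=arm.get_state(); print(st["eef_pos"],st["ee_rot"])
im=arm.grab_frame("wrist"); np.save("w5.npy",im); np.save("w5s.npy",st,allow_pickle=True)
k=cam("wrist",st); print("coarse seat at",proj(k,[.56,.002,.042]))
cv2.imwrite("pics/w5.png",cv2.resize(im[:300,100:420,::-1],None,fx=2.5,fy=2.5)[:600])
for n in ("jig_seat","yoyo_half"):
    print(n,[(np.round(d["xy"],1).tolist(),round(d["score"],2)) for d in arm.spot_point(n,"wrist")][:4])
```

```text
[0.6208 0.0014 0.3679] [ 3.1412 -0.0003 -3.01  ]
coarse seat at [[261.7661 122.1843]]
jig_seat []
yoyo_half [([262.7, 121.1], 0.87)]
```

View pics/w5.png

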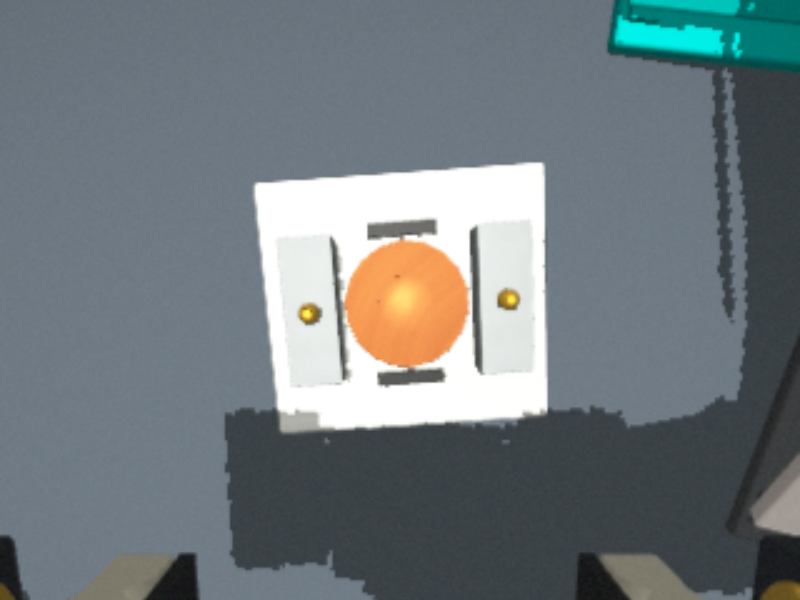

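The jig view shows the pins at (224,126) and (304,120), with the yo-yo half centred at (263,121).

Run:
```python
from h import *
st=np.load("w5s.npy",allow_pickle=True).item(); im=np.load("w5.npy").astype(int); k=cam("wrist",st)
m=((im[...,0]-im[...,2]>60)&(im[...,1]-im[...,2]>35)).astype(np.uint8)
pins=[]
for u,v in ((223.6,125.6),(303.6,119.6)):
    ys,xs=np.nonzero(m[int(v)-8:int(v)+9,int(u)-8:int(u)+9]); c=np.array([xs.mean()+int(u)-8,ys.mean()+int(v)-8]); print("pin px",c,len(xs))
    pins.append(onz(k,c,.050))
    print(pins[-1])
a,b=pins; print("pins mid",(a+b)/2,"dist",np.linalg.norm(a-b),"yaw",np.arctan2(-(b-a)[0],(b-a)[1]))
g=lambda q:np.array([.0+q[0]/2.5+100,q[1]/2.5])
L=[(278,238),(331,236),(343,382),(289,386)];Rr=[(479,222),(532,221),(534,372),(480,374)]
A=np.mean([onz(k,g(q),.042) for q in L],0);B=np.mean([onz(k,g(q),.042) for q in Rr],0)
print("blocks",A,B,(A+B)/2,np.linalg.norm(A-B),np.arctan2(-(B-A)[0],(B-A)[1]))
print("yoyo",onz(k,(262.7,121.1),.022))
# pose over knob
p=np.array([.5161,-.2875,.0902,.2815]);R=prongR(p[3]);
for d in (.14,.03):
    T=p[:3]+R@np.array([.088,0,d+arm.tcp_to_grasp]); print(d,T,(T-st["eef_pos"])*1000)
R0=Rn.from_euler("xyz",st["ee_rot"]).as_matrix(); print(np.degrees(Rn.from_matrix(toolR(R)@R0.T).as_rotvec())/10)
```

```text
pin px [223. 125.] 45
[ 0.5675 -0.036   0.05  ]
pin px [302.9184 119.102 ] 49
[0.5516 0.0416 0.05  ]
pins mid [0.5596 0.0028 0.05  ] dist 0.07921950200093011 yaw 0.2020249419484337
blocks [ 0.5677 -0.0356  0.042 ] [0.5522 0.0426 0.042 ] [0.5599 0.0035 0.042 ] 0.07973644081556193 0.19554987194014198
yoyo [0.5592 0.0034 0.022 ]
0.14 [ 0.7402 -0.2227  0.2974] [ 119.3385 -224.1377  -70.4826]
0.03 [ 0.6842 -0.2389  0.2041] [  63.3417 -240.3308 -163.7679]
[-0.6589  3.1328  0.8371]
```

Request:
move_arm(
  deltas=[
    [10,-40,0,0,0,0.9],
    [10,-40,0,0,0,0.9],
    [10,-40,0,0,0,0.9],
    [10,-40,0,0,0,0.9],
    [10,-40,0,0,0,0.9],
  ],
)

```text
t: 14.77
eef_pos: [0.6709, -0.2008, 0.3681]
ee_rot: [3.141, 0.0, -2.93]
force: [1.5, 1.2, -0.0]
width: 0.0875
```

Request:
move_arm(
  deltas=[
    [10,-40,0,0,0,0],
    [0,0,0,0,0,0],
    [0,0,0,0,0,0],
    [0,0,0,0,0,0],
    [0,0,0,0,0,0],
  ],
)

```text
t: 15.18
eef_pos: [0.6805, -0.2384, 0.3681]
ee_rot: [3.141, 0.0, -2.931]
force: [-0.5, -0.8, -0.9]
width: 0.0872
```

Run:
```python
from h import *
st=arm.get_state(); print(st["eef_pos"],st["ee_rot"])
im=arm.grab_frame("wrist"); np.save("w6.npy",im); np.save("w6s.npy",st,allow_pickle=True)
k=cam("wrist",st); p=np.array([.5161,-.2875,.0902]);R=prongR(.2815)
for P in ((.088,0,.038),(.088,.04,.008),(.088,-.04,.008),(-.025,.065,0),(-.025,-.065,0),(0,0,.062)): print(P,proj(k,p+R@np.array(P))[0])
cv2.imwrite("pics/w6.png",cv2.resize(im[:300,100:420,::-1],None,fx=2.5,fy=2.5)[:600])
for n in ("cover_knob","cover"):
    print(n,[(np.round(d["xy"],1).tolist(),round(d["score"],2)) for d in arm.spot_point(n,"wrist")][:4])
```

```text
[ 0.6805 -0.2384  0.3681] [ 3.141   0.0002 -2.9313]
(0.088, 0, 0.038) [245.4464 104.2545]
(0.088, 0.04, 0.008) [286.4657  84.6893]
(0.088, -0.04, 0.008) [203.4578  91.057 ]
(-0.025, 0.065, 0) [324.2315 -77.7728]
(-0.025, -0.065, 0) [138.8272 -61.8116]
(0, 0, 0.062) [234.3431  -3.767 ]
cover_knob [([245.1, 109.9], 0.72)]
cover [([244.3, 83.5], 0.84)]
```

View pics/w6.png

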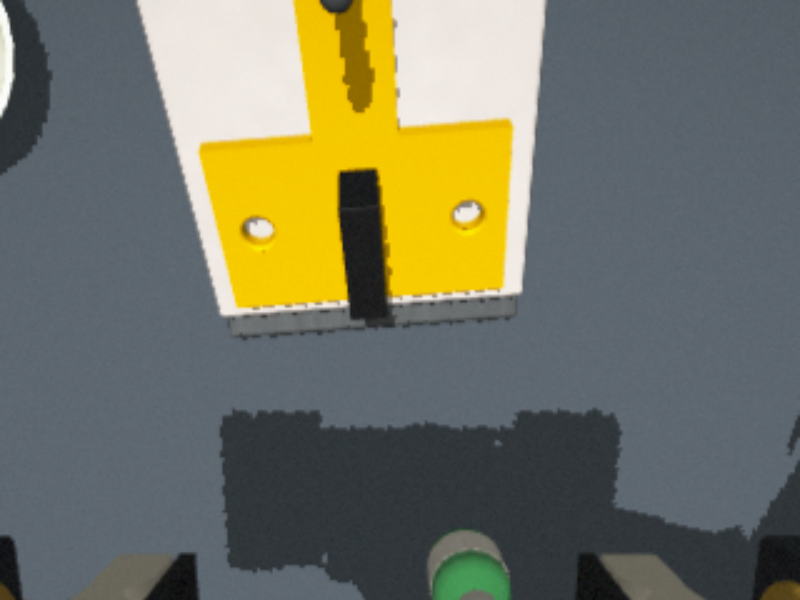

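Pin holes are at (203,92) and (287,85), with (203.5,91) and (286.5,85) predicted. The knob top is at (246,105), with (245,104) predicted. The cover hasn't shifted.

Run:
```python
from h import *
p=np.array([.5161,-.2875,.0902]);R=prongR(.2815);st=arm.get_state()
R0=Rn.from_euler("xyz",st["ee_rot"]).as_matrix(); print("rot",np.degrees(Rn.from_matrix(toolR(R)@R0.T).as_rotvec())/5)
for d in (.1,.031):
    T=p+R@np.array([.0885,0,d+arm.tcp_to_grasp]); print(d,T,(T-st["eef_pos"])*1000)
t=cam("top"); print("oil",onz(t,(283.3,124),.07))
```

```text
rot [-1.567   6.2177  0.786 ]
0.1 [ 0.7202 -0.2285  0.2632] [  39.7102    9.5526 -105.5016]
0.031 [ 0.6851 -0.2386  0.2047] [   4.585    -0.6049 -164.0169]
oil [ 0.7297 -0.1851  0.07  ]
```

Request:
move_arm(
  deltas=[
    [8,2,-15,-1.57,6.22,0.79],
    [8,2,-18,-1.57,6.22,0.79],
    [8,2,-22,-1.57,6.22,0.79],
    [8,2,-25,-1.57,6.22,0.79],
    [7.7,1.5,-25.5,-1.57,6.22,0.79],
  ],
)

```text
t: 15.75
eef_pos: [0.7209, -0.2286, 0.2635]
ee_rot: [-3.139, -0.562, -2.86]
force: [0.1, 1.0, -0.2]
width: 0.0874
```

Request:
move_arm(
  deltas=[
    [0,0,0,0,0,0],
    [0,0,0,0,0,0],
    [0,0,0,0,0,0],
    [0,0,0,0,0,0],
    [0,0,0,0,0,0],
  ],
)

```text
t: 16.17
eef_pos: [0.7201, -0.2301, 0.2671]
ee_rot: [-3.138, -0.553, -2.863]
force: [-0.6, -0.2, 1.3]
width: 0.0878
```

Run:
```python
from h import *
p=np.array([.5161,-.2875,.0902]);R=prongR(.2815);st=arm.get_state()
R0=Rn.from_euler("xyz",st["ee_rot"]).as_matrix(); print("rot",np.degrees(Rn.from_matrix(toolR(R)@R0.T).as_rotvec()))
T=p+R@np.array([.0885,0,.031+arm.tcp_to_grasp]); print((T-st["eef_pos"])*1000,R.T@(T-st["eef_pos"])*1000)
```

```text
rot [0.077  0.3777 0.0728]
[-35.0046  -8.5239 -62.4007] [  2.5421   1.5358 -71.9931]
```

Request:
move_arm(
  deltas=[
    [-6,-1.5,-10,0.02,0.1,0.02],
    [-6,-1.5,-10,0.02,0.1,0.02],
    [-6,-1.5,-10,0.02,0.1,0.02],
    [-6,-1.5,-10,0.02,0.08,0.01],
    [0,0,0,0,0,0],
  ],
)

```text
t: 16.58
eef_pos: [0.694, -0.2363, 0.2208]
ee_rot: [3.137, -0.568, -2.859]
force: [-0.6, -0.3, -0.2]
width: 0.0876
```

Request:
move_arm(
  deltas=[
    [0,0,0,0,0,0],
    [0,0,0,0,0,0],
    [0,0,0,0,0,0],
    [0,0,0,0,0,0],
    [0,0,0,0,0,0],
  ],
)

```text
t: 17.0
eef_pos: [0.6964, -0.2358, 0.223]
ee_rot: [3.139, -0.565, -2.859]
force: [-0.6, 0.1, -0.5]
width: 0.0873
```

Run:
```python
from h import *
p=np.array([.5161,-.2875,.0902]);R=prongR(.2815);st=arm.get_state()
R0=Rn.from_euler("xyz",st["ee_rot"]).as_matrix(); print("rot",np.degrees(Rn.from_matrix(toolR(R)@R0.T).as_rotvec()))
T=p+R@np.array([.0885,0,.031+arm.tcp_to_grasp]); print((T-st["eef_pos"])*1000,R.T@(T-st["eef_pos"])*1000)
```

```text
rot [-0.0122 -0.3695 -0.0171]
[-11.3381  -2.8532 -18.3344] [ -0.1932   0.4088 -21.7402]
```

Request:
move_arm(
  deltas=[
    [-4,-1,-6.5,0,-0.12,0],
    [-4,-1,-6.5,0,-0.12,0],
    [-3.3,-0.9,-5.3,0,-0.12,0],
    [0,0,0,0,0,0],
    [0,0,0,0,0,0],
  ],
)

```text
t: 17.42
eef_pos: [0.6848, -0.2385, 0.2049]
ee_rot: [3.142, -0.558, -2.859]
force: [0.9, 3.3, 4.9]
width: 0.0873
```

Request:
move_arm(
  deltas=[
    [0,0,0,0,0,0],
    [0,0,0,0,0,0],
    [0,0,0,0,0,0],
    [0,0,0,0,0,0],
    [0,0,0,0,0,0],
  ],
)

```text
t: 17.83
eef_pos: [0.6848, -0.2385, 0.2049]
ee_rot: [3.142, -0.559, -2.859]
force: [1.8, 2.1, 5.1]
width: 0.0879
```

Run:
```python
from h import *
p=np.array([.5161,-.2875,.0902]);R=prongR(.2815);st=arm.get_state()
R0=Rn.from_euler("xyz",st["ee_rot"]).as_matrix(); print("rot",np.degrees(Rn.from_matrix(toolR(R)@R0.T).as_rotvec()))
T=p+R@np.array([.0885,0,.031+arm.tcp_to_grasp]); print((T-st["eef_pos"])*1000,R.T@(T-st["eef_pos"])*1000,st["force"])
```

```text
rot [-0.002  -0.006  -0.0373]
[ 0.2889 -0.1089 -0.2271] [ 0.3301 -0.1849 -0.0615] [1.8161 2.1263 5.1041]
```

Run:
```python
from h import *
F=[];M=[]
for i in range(3):
    arm.grab_frame("top"); st=arm.get_state(); F.append(st["force"]);M.append(st["moment"])
F=np.mean(F,0);M=np.mean(M,0); R=Rn.from_euler("xyz",st["ee_rot"]).as_matrix()
f=R.T@F;m=R.T@M; print("tool F",f,"M",m)
# points on line r0 = f x m/|f|^2 (+ s f)
r0=np.cross(f,m)/(f@f); print([ (r0+f*(z-r0[2])/f[2]).tolist() for z in (.1,.15,.178)])
for n in("oil","driver","dish"): print(n,[(np.round(d["xy"],1).tolist(),round(d["score"],2)) for d in arm.spot_in(n,"top")][:2])
```

```text
tool F [ 1.0768  2.0469 -5.5881] M [-0.838 -1.347 -0.005]
[[-0.22394546355060946, 0.09419315630092528, 0.1], [-0.23358006635907558, 0.07587811748714429, 0.15], [-0.2389754439318166, 0.06562169575142694, 0.178]]
oil [([306.0, 166.8], 0.64), ([281.0, 125.2], 0.47)]
driver [([377.5, 224.7], 0.73), ([156.6, 173.9], 0.31)]
dish [([359.4, 172.4], 0.66)]
```

Run:
```python
from h import *
w=arm.grab_frame("wrist")[:,:,::-1]; s=arm.grab_frame("scene")[150:290,140:310,::-1]; t=arm.grab_frame("top")[90:240,230:400,::-1]
a=cv2.resize(w,(400,300)); b=cv2.resize(s,(400,330)); c=cv2.resize(t,(374,330)); 
out=np.zeros((600,800,3),np.uint8); out[:270,:400]=a[:270]; out[270:600,:400]=b; out[:330,400:774]=c; cv2.imwrite("pics/c1.png",out)
st=arm.get_state(); print(st["moment"],st["joint_efforts"],st["q"])
```

```text
[ 1.0375 -1.094  -0.4186] [ -2.1197 -75.9831  21.574    5.7874  -1.1679  -0.0344] [-0.025   0.7493  0.0761  0.1624 -1.4367 -1.3299]
```

View pics/c1.png

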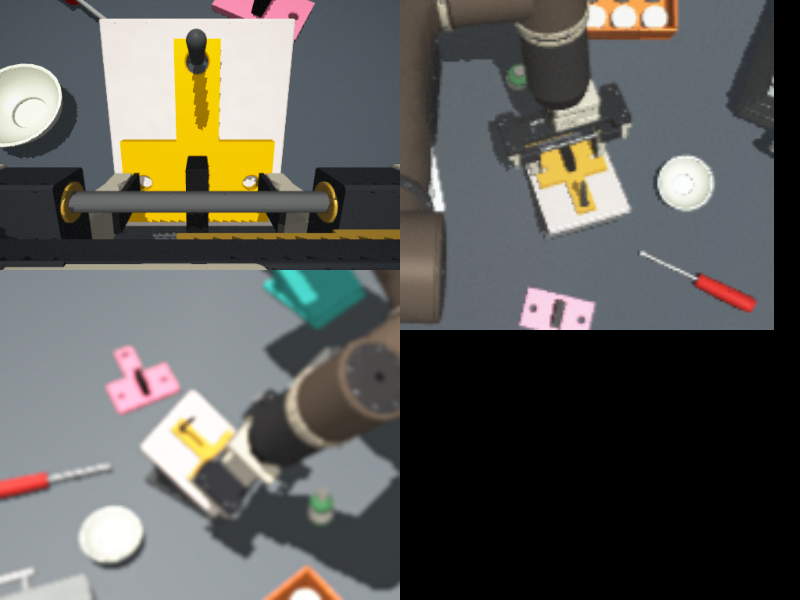

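The bottle is clear and the knob sits between the jaws, so this is probably light fingertip contact with the plate. I'll back off 3 mm and recheck.

Request:
move_arm(
  deltas=[
    [1.5,0.4,2.5,0,0,0],
    [0,0,0,0,0,0],
    [0,0,0,0,0,0],
    [0,0,0,0,0,0],
    [0,0,0,0,0,0],
  ],
)

```text
t: 18.7
eef_pos: [0.6861, -0.2385, 0.2066]
ee_rot: [3.141, -0.56, -2.86]
force: [-1.2, 0.2, -0.2]
width: 0.0882
```

Run:
```python
from h import *
p=np.array([.5161,-.2875,.0902]);R=prongR(.2815);st=arm.get_state()
print(R.T@(st["eef_pos"]-p)*1000,st["force"],st["moment"])
```

```text
[ 88.3424  -0.1569 192.4103] [-1.2266  0.1575 -0.2143] [ 0.4379 -1.7402 -0.0217]
```

Request:
move_arm(
  deltas=[
    [0,0,0,0,0,0],
    [0,0,0,0,0,0],
    [0,0,0,0,0,0],
    [0,0,0,0,0,0],
    [0,0,0,0,0,0],
  ],
  claw=255,
  squeeze=45,
)

```text
t: 19.12
eef_pos: [0.6863, -0.2384, 0.2069]
ee_rot: [3.141, -0.559, -2.86]
force: [-0.4, 0.4, 1.4]
width: 0.0597
```

Request:
move_arm(
  deltas=[
    [0,0,0,0,0,0],
    [0,0,0,0,0,0],
    [0,0,0,0,0,0],
    [0,0,0,0,0,0],
    [0,0,0,0,0,0],
  ],
)

```text
t: 19.53
eef_pos: [0.6863, -0.2384, 0.2069]
ee_rot: [3.141, -0.559, -2.86]
force: [0.3, -0.2, -0.7]
width: 0.0265
```

Request:
move_arm(
  deltas=[
    [0,0,0,0,0,0],
    [0,0,0,0,0,0],
    [0,0,0,0,0,0],
    [0,0,0,0,0,0],
    [0,0,0,0,0,0],
  ],
)

```text
t: 19.95
eef_pos: [0.6863, -0.2384, 0.207]
ee_rot: [3.141, -0.559, -2.86]
force: [-0.2, -0.3, -0.2]
width: 0.0135
```

Run:
```python
from h import *
p=np.array([.5161,-.2875,.0902]);R=prongR(.2815);st=arm.get_state()
R0=Rn.from_euler("xyz",st["ee_rot"]).as_matrix(); print("rot",np.degrees(Rn.from_matrix(toolR(R)@R0.T).as_rotvec()))
print(R.T@(st["eef_pos"]-p)*1000,st["force"],st["moment"],st["width"])
```

```text
rot [-0.0108 -0.0409 -0.0043]
[ 88.3552  -0.1439 192.8942] [-0.1944 -0.2525 -0.183 ] [ 0.3636 -1.802   0.0084] 0.01348791736624926
```

Request:
move_arm(
  deltas=[
    [1,0.3,1.7,0,0,0],
    [-1.2,-0.3,0.8,0,0,0],
    [-1.2,-0.3,0.8,0,0,0],
    [2.5,0.7,4.2,0,0,0],
    [2.5,0.7,4.2,0,0,0],
  ],
)

```text
t: 20.37
eef_pos: [0.6899, -0.2373, 0.2188]
ee_rot: [3.141, -0.56, -2.86]
force: [-0.6, -1.5, -2.0]
width: 0.0137
```

Request:
move_arm(
  deltas=[
    [3.6,1,5.9,0,0,0],
    [3.6,1,5.9,0,0,0],
    [3.6,1,5.9,0,0,0],
    [3.6,1,5.9,0,0,0],
    [3.6,1,5.9,0,0,0],
  ],
)

```text
t: 20.78
eef_pos: [0.7084, -0.2321, 0.249]
ee_rot: [3.141, -0.559, -2.86]
force: [0.4, -0.0, -1.8]
width: 0.014
```

Request:
move_arm(
  deltas=[
    [3.6,1,5.9,0,0,0],
    [3.6,1,5.9,0,0,0],
    [3.6,1,5.9,0,0,0],
    [3.6,1,5.9,0,0,0],
    [3.6,1,5.9,0,0,0],
  ],
)

```text
t: 21.2
eef_pos: [0.7262, -0.2272, 0.2782]
ee_rot: [3.141, -0.559, -2.86]
force: [-0.7, 0.8, -3.3]
width: 0.014
```

Run:
```python
from h import *
p=np.array([.5161,-.2875,.0902]);R=prongR(.2815);st=arm.get_state()
print(R.T@(st["eef_pos"]-p)*1000,st["force"],st["eef_pos"])
R0=Rn.from_euler("xyz",st["ee_rot"]).as_matrix(); print("rot to level jig",np.degrees(Rn.from_matrix(toolR(Rn.from_euler("z",.20).as_matrix())@R0.T).as_rotvec())/10)
```

```text
[ 85.763   -0.4352 275.2883] [-0.7032  0.7664 -3.2761] [ 0.7262 -0.2272  0.2782]
rot to level jig [ 0.7615 -3.1133 -0.456 ]
```

Request:
move_arm(
  deltas=[
    [2,1,15,0,0,0],
    [0,0,20,0,0,0],
    [0,0,20,0,0,0],
    [0,0,20,0,0,0],
    [0,5,20,0,0,0],
  ],
)

```text
t: 21.62
eef_pos: [0.7278, -0.222, 0.3738]
ee_rot: [3.141, -0.56, -2.861]
force: [0.4, 0.7, -2.2]
width: 0.0139
```

Request:
move_arm(
  deltas=[
    [-16,22,0,0.76,-3.11,-0.46],
    [-16,22,0,0.76,-3.11,-0.46],
    [-16,22,0,0.76,-3.11,-0.46],
    [-16,22,0,0.76,-3.11,-0.46],
    [-16,22,0,0.76,-3.11,-0.46],
  ],
)

```text
t: 22.03
eef_pos: [0.6471, -0.1104, 0.3731]
ee_rot: [-3.136, -0.277, -2.903]
force: [-0.8, 0.8, -1.5]
width: 0.0141
```

Request:
move_arm(
  deltas=[
    [-17,23,0,0.76,-3.11,-0.46],
    [-17,23,0,0.76,-3.11,-0.46],
    [-18,23,-10,0.76,-3.11,-0.46],
    [-18,23,-15,0.76,-3.11,-0.46],
    [-18,22,-15,0.76,-3.11,-0.46],
  ],
)

```text
t: 22.45
eef_pos: [0.5591, 0.0037, 0.3334]
ee_rot: [3.141, 0.004, -2.943]
force: [-0.3, 0.6, -2.2]
width: 0.0138
```

Request:
move_arm(
  deltas=[
    [0,0,0,0,0,0],
    [0,0,0,0,0,0],
    [0,0,0,0,0,0],
    [0,0,0,0,0,0],
    [0,0,0,0,0,0],
  ],
)

```text
t: 22.87
eef_pos: [0.5608, 0.0023, 0.3331]
ee_rot: [-3.141, -0.0, -2.943]
force: [-0.4, -1.0, -2.6]
width: 0.0137
```

Run:
```python
from h import *
st=arm.get_state(); print(st["eef_pos"],st["ee_rot"],st["force"],st["width"])
R0=Rn.from_euler("xyz",st["ee_rot"]).as_matrix(); print("rot to level jig",np.degrees(Rn.from_matrix(toolR(Rn.from_euler("z",.20).as_matrix())@R0.T).as_rotvec()))
im=arm.grab_frame("wrist"); np.save("w7.npy",im); np.save("w7s.npy",st,allow_pickle=True)
k=cam("wrist",st); 
for P in ((-.085,0,.008),(-.099,.015,.008),(-.099,-.015,.008),(-.032,.055,.008),(-.032,-.055,.008)): # cover pts -> tool
    X=st["eef_pos"]+R0@np.array([-P[0],P[1],.1929-P[2]]); print(P,proj(k,X)[0])
cv2.imwrite("pics/w7.png",cv2.resize(im[:,:,::-1],None,fx=1.5,fy=1.5))
```

```text
[0.5608 0.0023 0.3331] [-3.1415 -0.0001 -2.9431] [-0.371  -1.0034 -2.6186] 0.01374394424489122
rot to level jig [ 0.0071 -0.0047  0.084 ]
(-0.085, 0, 0.008) [252.9001  81.0391]
(-0.099, 0.015, 0.008) [281.8343  52.2174]
(-0.099, -0.015, 0.008) [223.8257  52.2899]
(-0.032, 0.055, 0.008) [348.655  178.7933]
(-0.032, -0.055, 0.008) [157.5921 179.0625]
```

View pics/w7.png

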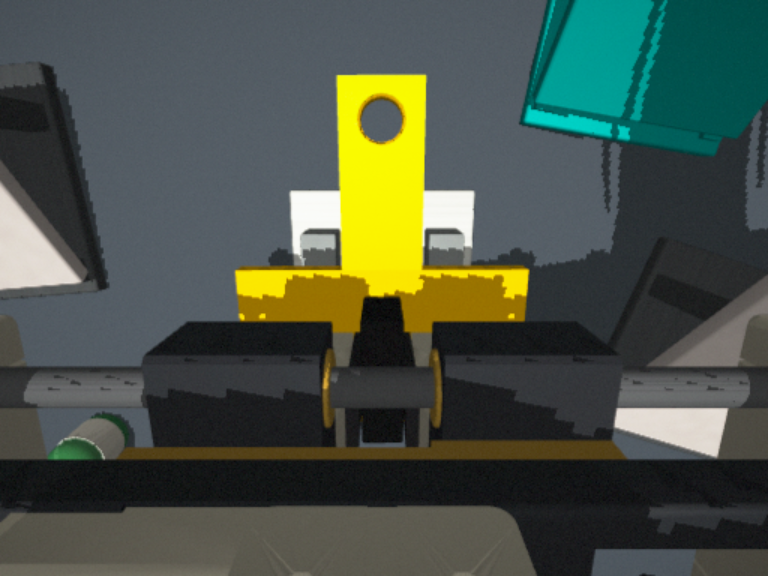

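The wrist view shows the cover held level and square. The tongue hole is at (254,79), and the plate's back corners are at (157,179) and (352,179). The jig's near edge is centred behind the tongue at column 254.

Run:
```python
from h import *
st=np.load("w7s.npy",allow_pickle=True).item(); k=cam("wrist",st); R0=Rn.from_euler("xyz",st["ee_rot"]).as_matrix()
C=np.array([(-.085,0,.008),(-.099,.015,.008),(-.099,-.015,.008),(-.032,.055,.008),(-.032,-.055,.008),(-.099,.015,.008)])
U=np.array([(381,119),(426,75),(337,75),(528,268.5),(236,268.5),(426,75)])/1.5
B=np.diag([-1,1,-1.])
def f(v,res=True):
    X=st["eef_pos"]+(R0@(v[:3,None]+Rn.from_rotvec([0,v[4],v[3]]).as_matrix()@B@C.T)).T
    return (proj(k,X)-U).ravel()
s=least_squares(f,[0,0,.19,0,0]); print(s.x,f(s.x).reshape(-1,2))
f2=lambda w:f(np.r_[w,0]); s2=least_squares(f2,[0,0,.19,0]); print("no pitch",s2.x,f2(s2.x).reshape(-1,2))
# jig base near corners, top z=.012: predicted from estimated jig pose
J=lambda P:np.array([.5598,.0032,0])+Rn.from_euler("z",.20).as_matrix()@np.array(P)
print("jig corner pred",proj(k,[J((-.055,-.0625,.012)),J((-.055,.0625,.012))])*1.5,"obs (290,191),(473,191)")
print("block pred",proj(k,[J((-.03,-.051,.042)),J((-.03,.051,.042))])*1.5,"obs (302,232),(463,232)")
```

```text
[ 0.0005  0.0008  0.1898 -0.0001 -0.0037] [[ 0.3858 -0.0162]
 [-0.1049 -0.0755]
 [ 0.1348  0.0026]
 [-0.2287 -0.052 ]
 [-0.1075  0.235 ]
 [-0.1049 -0.0755]]
no pitch [ 0.0005  0.0008  0.19   -0.0001] [[ 0.3797  0.0087]
 [-0.0792 -0.0949]
 [ 0.0955 -0.0153]
 [-0.2758 -0.036 ]
 [-0.0676  0.2553]
 [-0.0792 -0.0949]]
jig corner pred [[288.4096 190.3553]
 [475.1991 189.8249]] obs (290,191),(473,191)
block pred [[299.4234 233.7721]
 [464.5125 233.3051]] obs (302,232),(463,232)
```

Request:
move_arm(
  deltas=[
    [0,0,-16,0,0,0],
    [0,0,-18,0,0,0],
    [0,0,-18,0,0,0],
    [0,0,-15,0,0,0],
    [0,0,-12,0,0,0],
  ],
)

```text
t: 23.33
eef_pos: [0.5601, 0.0021, 0.2523]
ee_rot: [-3.142, -0.002, -2.943]
force: [-0.1, -0.2, -2.3]
width: 0.0135
```

Request:
move_arm(
  deltas=[
    [0,0,-3,0,0,0],
    [0,0,0,0,0,0],
    [0,0,0,0,0,0],
    [0,0,0,0,0,0],
    [0,0,0,0,0,0],
  ],
)

```text
t: 23.75
eef_pos: [0.5603, 0.0027, 0.2516]
ee_rot: [3.141, 0.001, -2.942]
force: [-0.3, 0.0, -1.8]
width: 0.0138
```

Run:
```python
from h import *
st=arm.get_state(); R0=Rn.from_euler("xyz",st["ee_rot"]).as_matrix(); print(st["eef_pos"]+R0@[.0005,.0008,.19],st["ee_rot"],st["force"])
print("rot",np.degrees(Rn.from_matrix(toolR(Rn.from_euler("z",.20).as_matrix())@R0.T).as_rotvec()))
```

```text
[0.5599 0.0035 0.0616] [ 3.1414  0.0011 -2.9423] [-0.273   0.0469 -1.7687]
rot [-0.0232  0.0596  0.0432]
```

Request:
move_arm(
  deltas=[
    [0,0,-2,0,0,0],
    [0,0,-2,0,0,0],
    [0,0,-1.5,0,0,0],
    [0,0,-1.5,0,0,0],
    [0,0,-1.5,0,0,0],
  ],
)

```text
t: 24.17
eef_pos: [0.5599, 0.0027, 0.242]
ee_rot: [3.142, -0.001, -2.942]
force: [0.5, 0.3, -2.0]
width: 0.0137
```

Request:
move_arm(
  deltas=[
    [0,0,-1.2,0,0,0],
    [0,0,-1.2,0,0,0],
    [0,0,-1.2,0,0,0],
    [0,0,0,0,0,0],
    [0,0,0,0,0,0],
  ],
)

```text
t: 24.58
eef_pos: [0.5599, 0.0027, 0.2385]
ee_rot: [-3.142, -0.001, -2.942]
force: [-0.1, 0.6, -3.1]
width: 0.0141
```

No contact force with the pins about 5 mm into the holes. I'll keep lowering gently.

Request:
move_arm(
  deltas=[
    [0,0,-1.2,0,0,0],
    [0,0,-1.2,0,0,0],
    [0,0,-1,0,0,0],
    [0,0,-1,0,0,0],
    [0,0,0,0,0,0],
  ],
)

```text
t: 25.0
eef_pos: [0.5598, 0.0027, 0.2339]
ee_rot: [3.142, -0.001, -2.942]
force: [0.1, -0.3, -2.2]
width: 0.0139
```

Request:
move_arm(
  deltas=[
    [0,0,-0.5,0,0,0],
    [0,0,-0.5,0,0,0],
    [0,0,0,0,0,0],
    [0,0,0,0,0,0],
    [0,0,0,0,0,0],
  ],
)

```text
t: 25.42
eef_pos: [0.5599, 0.0027, 0.2332]
ee_rot: [3.142, -0.0, -2.942]
force: [0.3, -0.7, -2.0]
width: 0.0137
```

Request:
move_arm(
  deltas=[
    [0,0,-0.5,0,0,0],
    [0,0,-0.5,0,0,0],
    [0,0,0,0,0,0],
    [0,0,0,0,0,0],
    [0,0,0,0,0,0],
  ],
)

```text
t: 25.83
eef_pos: [0.5599, 0.0027, 0.2321]
ee_rot: [3.142, -0.001, -2.942]
force: [-0.2, -1.1, -2.3]
width: 0.0136
```

Request:
move_arm(
  deltas=[
    [0,0,-0.5,0,0,0],
    [0,0,-0.5,0,0,0],
    [0,0,0,0,0,0],
    [0,0,0,0,0,0],
    [0,0,0,0,0,0],
  ],
)

```text
t: 26.25
eef_pos: [0.5599, 0.0027, 0.2312]
ee_rot: [3.142, -0.001, -2.942]
force: [-0.6, 0.0, -2.0]
width: 0.0136
```

Request:
move_arm(
  deltas=[
    [0,0,-0.5,0,0,0],
    [0,0,-0.5,0,0,0],
    [0,0,0,0,0,0],
    [0,0,0,0,0,0],
    [0,0,0,0,0,0],
  ],
)

```text
t: 26.67
eef_pos: [0.5599, 0.0027, 0.2309]
ee_rot: [-3.142, -0.0, -2.942]
force: [-2.4, 1.4, 7.3]
width: 0.0141
```

Request:
move_arm(
  deltas=[
    [0,0,-0.5,0,0,0],
    [0,0,-0.5,0,0,0],
    [0,0,0,0,0,0],
    [0,0,0,0,0,0],
    [0,0,0,0,0,0],
  ],
)

```text
t: 27.08
eef_pos: [0.5599, 0.0027, 0.2309]
ee_rot: [-3.141, 0.0, -2.942]
force: [-6.4, 2.0, 14.3]
width: 0.0139
```

Seated: contact is at the expected height. Relaxing, releasing and withdrawing.

Request:
move_arm(
  deltas=[
    [0,0,0.5,0,0,0],
    [0,0,0.4,0,0,0],
    [0,0,0,0,0,0],
    [0,0,0,0,0,0],
    [0,0,0,0,0,0],
  ],
)

```text
t: 27.5
eef_pos: [0.5599, 0.0027, 0.2309]
ee_rot: [-3.141, -0.0, -2.942]
force: [-3.2, 0.4, 8.9]
width: 0.0137
```

Request:
move_arm(
  deltas=[
    [0,0,0,0,0,0],
    [0,0,0,0,0,0],
    [0,0,0,0,0,0],
    [0,0,0,0,0,0],
    [0,0,0,0,0,0],
  ],
  claw=120,
)

```text
t: 27.92
eef_pos: [0.5599, 0.0027, 0.2299]
ee_rot: [-3.142, -0.001, -2.942]
force: [0.7, 1.0, 0.5]
width: 0.0415
```

Request:
move_arm(
  deltas=[
    [0,0,0,0,0,0],
    [0,0,0,0,0,0],
    [0,0,3,0,0,0],
    [0,0,6,0,0,0],
    [0,0,10,0,0,0],
  ],
)

```text
t: 28.33
eef_pos: [0.5596, 0.0026, 0.249]
ee_rot: [-3.142, -0.002, -2.942]
force: [1.0, -0.2, -0.3]
width: 0.0462
```

Request:
move_arm(
  deltas=[
    [0,0,20,0,0,0],
    [0,0,20,0,0,0],
    [10,0,20,0,0,0],
    [20,0,20,0,0,0],
    [20,0,10,0,0,0],
  ],
)

```text
t: 28.75
eef_pos: [0.6106, 0.0027, 0.3438]
ee_rot: [-3.141, 0.005, -2.941]
force: [0.7, 0.7, 0.5]
width: 0.0463
```

Request:
move_arm(
  deltas=[
    [15,0,10,0,0,0],
    [0,0,0,0,0,0],
    [0,0,0,0,0,0],
    [0,0,0,0,0,0],
    [0,0,0,0,0,0],
  ],
)

```text
t: 29.17
eef_pos: [0.6241, 0.0026, 0.3488]
ee_rot: [3.141, -0.001, -2.942]
force: [0.2, -0.2, -0.3]
width: 0.0462
```

Run:
```python
from h import *
st=arm.get_state(); k=cam("wrist",st); im=arm.grab_frame("wrist"); np.save("w8.npy",im); np.save("w8s.npy",st,allow_pickle=True)
print(st["eef_pos"],st["width"],st["force"])
J=lambda P:np.array([.5598,.0032,.042])+Rn.from_euler("z",.20).as_matrix()@np.array(P)
for P in ((0,.04,.011),(0,-.04,.011),(-.085,0,.008),(-.099,.015,.008),(-.099,-.015,.008)): print(P,proj(k,J(P))[0])
out=np.zeros((600,800,3),np.uint8)
out[:450,:600]=cv2.resize(im[:,:,::-1],(800,600))[:450,100:700]
t=arm.grab_frame("top")[110:240,110:390,::-1]; out[450:,:323]=cv2.resize(t,(323,150)); 
s=arm.grab_frame("scene")[120:220,230:360,::-1]; out[450:,400:595]=cv2.resize(s,(195,150))
cv2.imwrite("pics/w8.png",out)
```

```text
[0.6241 0.0026 0.3488] 0.04617027084975125 [ 0.2268 -0.197  -0.309 ]
(0, 0.04, 0.011) [311.6213 120.3044]
(0, -0.04, 0.011) [224.1986 120.4901]
(-0.085, 0, 0.008) [268.7246  17.5606]
(-0.099, 0.015, 0.008) [286.7786  -1.1383]
(-0.099, -0.015, 0.008) [251.0185  -1.0681]
```

View pics/w8.png

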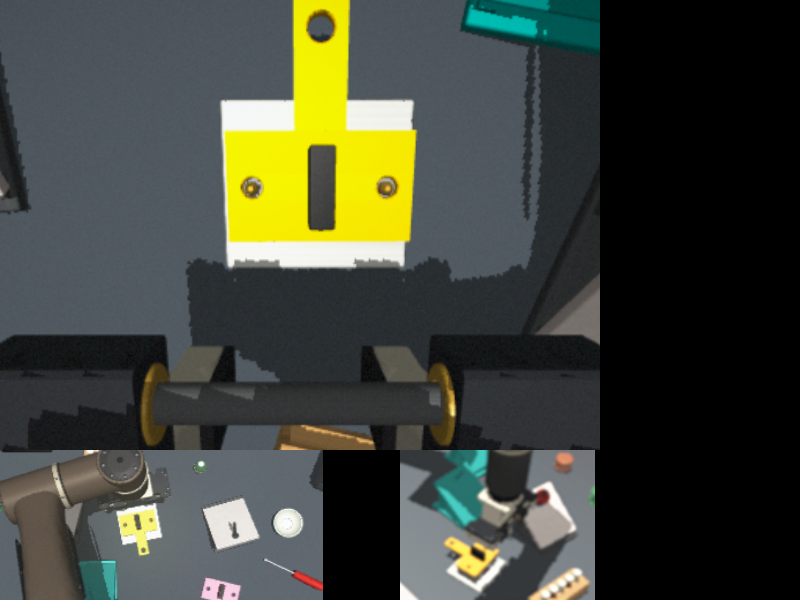

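Both pins show through the holes at (225,120) and (311,120), as predicted. The plate is flat and square, and the red collar is visible on the spare prong in the scene view.

```bash
python3 -c "
from station import arm
print(arm.job_done(), arm.get_state()['t'])"
```

```text
the job is handed in; nothing more can be done
the job is handed in; nothing more can be done
```

The cover is seated on the jig, both collars hang on the spare prong, and the job is handed in at about 29 s of the 72 s allowed. I moved both collars across in one grasp, then took the cover off and lowered it slowly over the yo-yo half.

**Last checks:**
- **Cover:** both pins show centred in its holes, within about 1 px of prediction. Contact came within about 1 mm of the expected height, and the reading peaked around 16 N. The gripper is open and clear.
- **Collars:** right after release, the red one was about 2 px from its predicted seated position, with the blue one visible behind it. I did not measure them again at the end. The final scene view shows the red collar on the prong; I could not pick out the blue one.
- **Yo-yo half:** it lay centred before the cover went on. The cover hides it now, so its final position is not checked.
- **Bystanders:** the dish, screwdriver, oil bottle and vial rack looked undisturbed in the pictures. I did not measure any of them for movement, and I did not check the yo-yo and spool closely at the end.

**Disagreements:**
- **Cover height:** the open fingertips touched the cover plate with about 5 N, because the plate sat about 3 mm higher than my first fit. I backed off and corrected the height before placing.
- **Moment reading:** it kept an offset I couldn't explain after the force had returned to zero.

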